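# Wedge a gel cassette flush in its electrophoresis tank

## Robot

A 6-joint arm with a two-finger parallel gripper is mounted at the origin on the work surface. World frame = base frame: x ahead of the robot, y to its left, z up, the work surface at z = 0. Lengths are in m, angles in degrees, forces in N, time in s.
With the tool pointing down it reaches from about 0.375 to 0.9 m from the base axis. Payload 3.1 kg.
Tool frame: the origin (TCP) lies between the finger pads; the fingertips stand 19 mm ahead of it and the grasp point (between the pads) is the TCP; z points along the fingers, x is the direction in which the jaws open and shut, and the axes are right-handed (so a half turn about z gives the same grasp; the last joint's range is limited). The gripper opens to 87 mm and grips with 3 to 60 N. Pads are 19 mm wide; open, the fingers measure 117 mm over their backs; the gripper's body (75 mm by 190 mm) begins 51 mm behind the grasp point.
Start: joints at [59.674, 30.224, 82.088, -0, 67.689, -10.227], TCP at [0.215, 0.587, 0.242] pointing down, gripper open.
Joint ranges: [-176.69, 176.69], [-43.24, 126.21], [12.49, 139.97], [-82, 262], [0, 151.66], [-163.58, 163.58]. Speed limits (degrees/s): [159.86, 159.86, 180, 180, 180, 180].

## Interface

Orientations are given as a 3x3 rotation matrix whose columns are the frame's x, y, z axes.
In Python, from rig import read_state, capture, camera_info, hand_in, spot_in, silhouettes gives the robot as it stands.
- The arm moves only by the shell command python3 -m jog 'ROWS'. ROWS is text: rows parted by semicolons, each of 7 numbers parted by spaces: the shift along the tool's x, y, z in m, then the turn, a rotation vector about the tool's x, y, z in degrees, then the opening, from 0 (shut) to 1 (fully open). A call has 1 to 8 rows; each row is the pose to reach, as a shift and turn from the pose commanded when the call began, along the tool's axes at that moment; what a row does not reach only later rows make up. A row lasts 1/8 s, in which the tool goes at most 62.5 mm and 10.7 degrees, less where a joint would pass 70% of its speed; a pose out of reach is approached as far as the arm can. A call with a gripper value outside its range is refused whole. The fingers move at their own pace and stop on an object; the grip force is fixed at half the most. Time passes only in rows, so rows that repeat a pose let the fingers close. It gives the time, the measured TCP pose, the force and the opening at its end, in the units of the state.
- read_state(): the state, without advancing time (a new reading comes with each control period).
- capture(name): name is "side" or "top"; returns (picture, depth): 420x560x3 uint8, red, green, blue; 420x560 float32, m along the optical axis (not along the pixel's ray), 0 where there is no reading.
- camera_info(name): a dict with "vfov" (degrees; the focal length in pixels is half the picture's height over the tangent of half this angle, whatever the lens; pixels are square), "cx", "cy" (the principal point, pixels), "dist" ([k1, k2, p1, p2, k3] as OpenCV has them; the pictures are not rectified), "R" (3x3) and "t" (3): a world point X has camera coordinates R X + t. Camera axes: x right, y down, z forward; pixel columns grow to the right and rows downward; lengths in m; the calibration is good to about 2 mm. A picture is of the moment at which its call begins. camera_info takes no time and is no camera call.
- hand_in(): hands the job in, once; it reports no verdict.
Trained networks look in the newest picture that a camera, given by its name, has taken for a name from the list of things; names that differ only in an ending like _2 or _b are one class to them, and where a whole thing is asked for, a point or a joint stands for the part that bears it (a point fixed in the world has none). Each returns a list of dicts, best first, with "score" (0 to 1); they miss things now and then, are a little off and sometimes report something else, mostly with a low value. They report only what shows in the picture. A call takes as long as a camera call. They do not tell look-alikes from the thing itself.
- spot_in(label, camera): "centre" ([x, y, z] in m, in world coordinates, good to about 4 mm: the middle of the surface that is visible of it).
- silhouettes(label, camera): "region" (420x560 bool, what is visible of it).
The state is a dict: "time_s": time; "joint_positions": joint angles; "qvel": joint speeds; "tau": joint torques, N m; "position": TCP position; "tcp_rot": TCP orientation; "force": force on the tool from outside, world axes, zero at the start; "moment": the same for the moment, N m; "opening": opening from 0.0 (shut) to 1.0 (fully open).
Only numpy, scipy, OpenCV 4.12 (cv2) and the standard library are available. Lean on these libraries where they do the work, as an engineer would, in place of code of your own. Each camera call takes 0.05 s, during which the arm holds its last target.

## Task

First flip the red toggle on the power supply to off, towards the side with the dials and display. Then take the blue wedge from its stand and slide it blade down into the one gap in the white tank that is wide enough for it, without forcing it into the narrow one, until it presses that gel cassette flush against the orange gasket. Leave the other bench items as they are, and finish while still holding the wedge and pressing it there: do not let go.

Things in the scene. Friction and masses are not known exactly. Their poses are not given: they have to be found in the camera images.
- psu: Grey power supply, 150 x 200 x 85 mm (x, y, z), fixed. Origin: centre of its underside. Its -x side carries the display and dials. On top: a green dot on the +x side of the toggle (on) and a white dot on the -x side (off).
- toggle_pivot (a point): Hinge axis of the toggle, 107 mm above the table, midway on the supply's top; its axes are those of the supply, the hinge lies along its y. A black plinth 70 x 50 mm (12 mm high) and a hinge drum reach up to 8 mm above this point's height (12 mm radius about it).
- toggle_tip (a point): Centre of the toggle's red ball (26 mm across), 70 mm from the pivot on a 10 mm rod. The lever leans 0.5 rad to either side: about 34 mm to +x of the pivot when on, 34 mm to -x when off, 61 mm above it in both.
- toggle (a joint): Toggle angle: 0 = off (leaning to the supply's -x), 1.0 = on (leaning to +x), the start. It moves easily (under 1 N) and falls over to the far stop by itself once past upright (0.5).
- tank: White open electrophoresis tank, fixed. Origin on the table; outside x -22 to +60, y -70 to +70 mm, rim 80 mm high. Two bays, centred at y = +34 and -34 mm, each 62 mm wide. In each, going in +x: front wall 5 mm thick, inner face at x = -17; open gap; upright green cassette; orange gasket, face at x = +17 mm. Bay floor 6 mm up. Which cassette is in which bay changes.
- thin_top (a point): Top centre of the thin cassette (14 mm in x, 58 mm in y, top 82 mm above the table, axes as the tank's). The gap between it and the front wall is 20 mm less its joint value, so 13 to 16 mm at the start: wide enough for the wedge.
- thick_top (a point): Top centre of the thick cassette (27 mm in x, 58 mm in y, top 82 mm above the table, axes as the tank's). Its gap is at most 7 mm: too narrow for the wedge.
- thin (a joint): How far the thin cassette stands away from its gasket, m; 0 = flush. It slides along the tank's x only, 0 to 10 mm, with 1.5 N of friction; the springy gasket pushes it back with up to 4 N, so it creeps away from flush when let go.
- thick (a joint): The same for the thick cassette.
- stand: Grey stand, 64 x 84 x 62 mm, fixed, with a slot in which the wedge hangs blade down by its collar; lift the wedge straight up by 60 mm or more to clear it. Origin: centre of the underside.
- wedge_grip (a point): Centre of the wedge's upright grip tab: 14 mm thick (x), 30 mm wide (y), 45 mm high, blue with white ribs. The blade's bottom edge (toe) is 83.5 mm below; the collar (34 x 54 mm, 6 mm thick) ends 22.5 mm below it. Axes as the wedge's. At the start its x is within 0.9 rad of the tank's x.
- wedge_toe (a point): Middle of the toe, the blade's bottom edge, 7 mm to -x of the tab's centre. Blade 42 mm wide (y), 55 mm long; back flat and upright at x = -4 mm; front slopes from x = +4 at the toe to +18 mm at the collar: 8 mm thick at the toe, 22 at the top. With its back to the front wall and its slope to the cassette, pushing it down drives the cassette flush.
- reagent: Clear bottle with a white cap, 64 mm across, 150 mm high; a bystander. Origin at the underside's centre.
- jar: Amber jar, 60 mm across, 75 mm high; a bystander. Origin at the underside's centre.
- tuberack: Blue tube rack, 70 x 120 mm, 45 mm high with capped tubes to 90 mm; a bystander. Origin at the underside's centre.
- tipbox: Grey box of pipette tips with a yellow top, 90 x 120 x 60 mm; a bystander. Origin at the underside's centre.
- dish: Flat round culture dish, 90 mm across, 15 mm high; a bystander. Origin at the underside's centre.
- beaker: White beaker, 60 mm across, 60 mm high; a bystander. Origin at the underside's centre.
Things that resemble listed ones, but are neither listed nor needed, are in the scene too. Leave any pink or turquoise look-alike of the tank alone.

How it is judged:
By the outcome, as a careful person would: the job done as asked, in the order asked, and still so for the second after the job is handed in, while the arm keeps its last pose, push and grip.
It also fails if it takes over 58 s, if anything falls off the work surface, if the arm or the gripper's body presses on something with over 40 N, if the wrist force passes 120 N, or if a joint passes its speed limit or range.

## Working session

There is one attempt and no reset: what is moved stays moved. The work goes in short steps, Python scripts to look and compute and a shell command to move; the robot and the scene stay as the last step left them, time stands still between calls to the robot, and variables do not carry over. Pictures are saved under pics/ and viewed, and the job is handed in when it is done.

```bash
ls; mkdir -p pics; python3 - <<'E'
from rig import *
import cv2
s=read_state(); print(s['time_s'],s['position'],s['opening'],s['force'])
for c in('side','top'):
    p,d=capture(c); cv2.imwrite(f'pics/{c}0.png',p[:,:,::-1])
    i=camera_info(c); print(c,i)
E
```

```text
pics
0.0 [0.21439608 0.5863208  0.2405806 ] 0.9974015278287429 [-0.41077287 -0.2866578   0.08299172]
side {'vfov': 54.97532266366592, 'cx': 275.7975717276848, 'cy': 207.43065830284823, 'dist': array([-0.0079149,  0.       ,  0.       ,  0.       ,  0.       ]), 'R': array([[ 0.96071158, -0.27686153, -0.01951816],
       [-0.2128474 , -0.68979686, -0.69200887],
       [ 0.17812707,  0.66897532, -0.72162509]]), 't': array([-0.53107967,  0.19357717,  0.94606454])}
top {'vfov': 43.783832230061975, 'cx': 277.18393733585134, 'cy': 212.13140842661653, 'dist': array([-0.09507686,  0.        ,  0.        ,  0.        ,  0.        ]), 'R': array([[-0.01350095, -0.99953384, -0.02738287],
       [-0.99263277,  0.01669538, -0.12000603],
       [ 0.12040726,  0.02556094, -0.99239545]]), 't': array([0.01673   , 0.55553856, 1.21714859])}
```

View pics/side0.png

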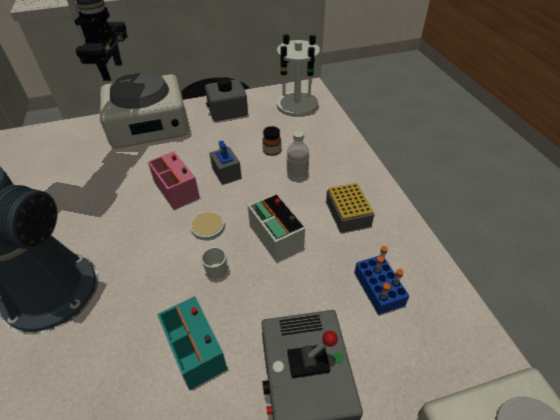

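View pics/top0.png

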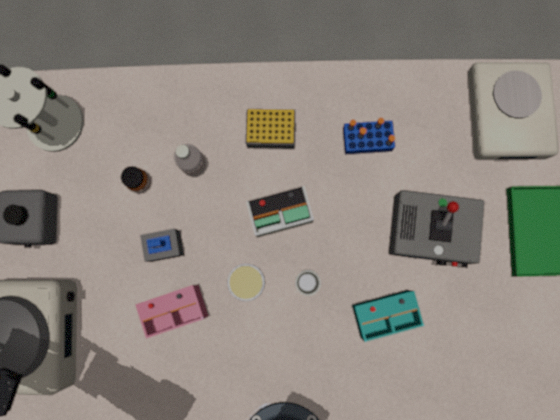

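The side view shows the white tank (275,225), the wedge in its stand (225,160), and the psu with its red ball (330,338). The look-alikes are the pink tank (173,178) and the turquoise tank (192,340). Next I'll measure these.

```bash
cat > h.py <<'E'
import numpy as np, cv2
from rig import *
def K(c):
    i=camera_info(c); f=210/np.tan(np.radians(i['vfov']/2))
    return np.array([[f,0,i['cx']],[0,f,i['cy']],[0,0,1]]),np.array(i['dist']),np.array(i['R']),np.array(i['t'])
def plane(c,uv,z):
    k,d,R,t=K(c); n=cv2.undistortPoints(np.array(uv,float).reshape(-1,1,2),k,d)[:,0]
    r=np.c_[n,np.ones(len(n))]@R; o=-R.T@t
    return o+r*((np.array(z)-o[2])/r[:,2])[:,None]
def cloud(c,dep):
    k,d,R,t=K(c); v,u=np.mgrid[0:420,0:560]
    n=cv2.undistortPoints(np.stack([u,v],-1).reshape(-1,1,2).astype(float),k,d)[:,0]
    P=(np.c_[n,np.ones(len(n))]*dep.reshape(-1,1)-t)@R
    P[dep.ravel()<=0]=np.nan
    return P.reshape(420,560,3)
def proj(c,X):
    k,d,R,t=K(c); return cv2.projectPoints(np.array(X,float).reshape(-1,1,3),cv2.Rodrigues(R)[0],t,k,d)[0][:,0]
def crop(im,x0,x1,y0,y1,s,name):
    cv2.imwrite('pics/'+name,cv2.resize(im[y0:y1,x0:x1,::-1],None,fx=s,fy=s,interpolation=cv2.INTER_CUBIC))
E
python3 - <<'E'
from h import *
np.set_printoptions(precision=4,suppress=True)
D={}
for c in('side','top'):
    p,d=capture(c); D[c]=(p,d); np.savez(f'{c}.npz',p=p,d=d)
    for l in ('psu','toggle_tip','tank','thin_top','thick_top','stand','wedge_grip'):
        for r in spot_in(l,c)[:4]: print(c,l,round(r['score'],2),np.array(r['centre']),proj(c,r['centre'])[0])
crop(D['top'][0],130,320,170,270,4,'t1.png'); crop(D['side'][0],200,310,130,265,5,'s1.png')
crop(D['top'][0],385,490,185,270,6,'t2.png')
E
```

```text
side psu 0.58 [ 0.5061 -0.3821  0.085 ] [309.0105 370.2867]
side toggle_tip 0.54 [ 0.5354 -0.3705  0.1737] [325.5647 337.1625]
side tank 0.97 [ 0.5556 -0.0286  0.0749] [279.5968 225.3783]
side tank 0.92 [0.3286 0.2325 0.0644] [174.0056 177.9789]
side tank 0.8 [ 0.3114 -0.2538  0.0761] [191.138  337.0185]
side tank 0.34 [0.6313 0.3355 0.0472] [269.8553 141.2308]
side thin_top 0.53 [0.524  0.0309 0.0809] [260.5664 209.3433]
side thick_top 0.56 [ 0.5418 -0.0353  0.0795] [274.8135 227.4064]
side stand 0.6 [0.4694 0.2456 0.0466] [223.9696 169.8729]
side stand 0.32 [0.523  0.0295 0.0818] [260.3012 209.571 ]
side wedge_grip 0.79 [0.4805 0.27   0.0717] [225.1691 157.1678]
top psu 0.63 [ 0.5057 -0.3568  0.0816] [436.0011 228.6167]
top toggle_tip 0.48 [ 0.5371 -0.3657  0.1775] [451.7166 209.7686]
top toggle_tip 0.41 [0.7551 0.0188 0.0566] [271.4371 128.6793]
top tank 0.88 [0.3292 0.251  0.0773] [171.9315 309.9347]
top tank 0.68 [0.5604 0.0057 0.0804] [277.7326 207.6703]
top tank 0.58 [ 0.3124 -0.2409  0.0774] [388.2997 314.8195]
top thin_top 0.72 [0.525  0.0314 0.0816] [266.744  223.0766]
top thick_top 0.75 [ 0.5401 -0.0364  0.0863] [296.1771 215.8259]
top stand 0.87 [0.4758 0.2756 0.0622] [163.4117 246.3996]
top stand 0.38 [0.7566 0.0169 0.0548] [272.2474 128.2665]
top stand 0.2 [0.3901 0.0865 0.0101] [245.9358 282.0995]
top wedge_grip 0.86 [0.4735 0.2796 0.0683] [161.081  247.2612]
```

View pics/t1.png

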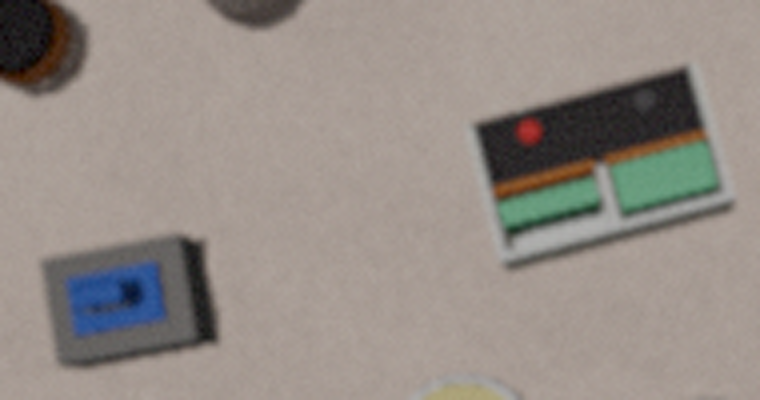

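View pics/s1.png

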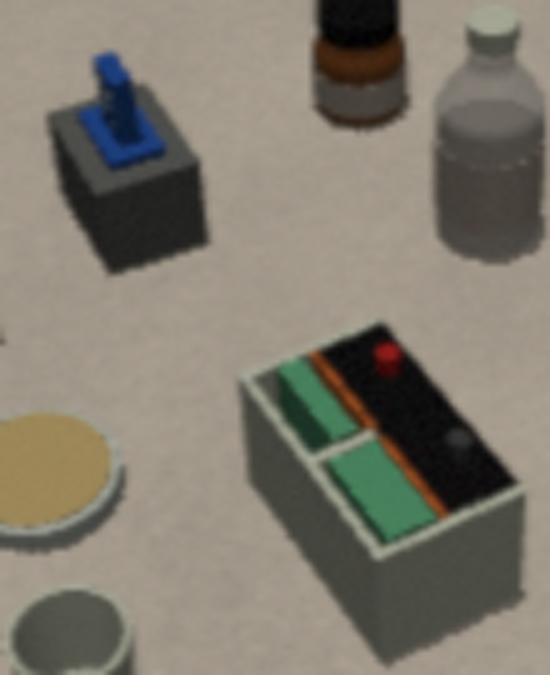

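View pics/t2.png

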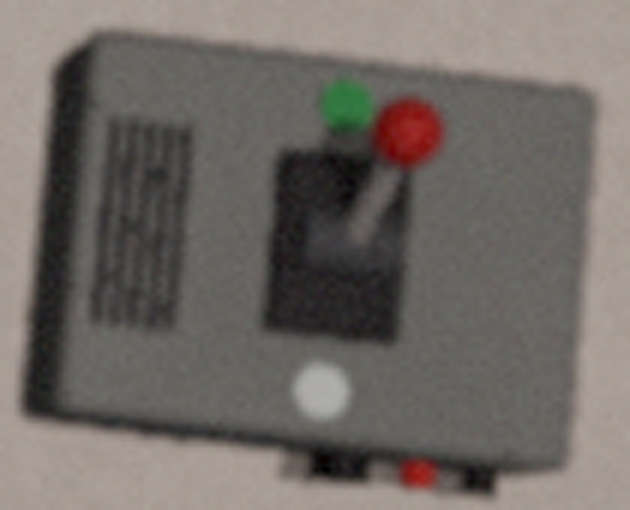

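```bash
python3 - <<'E'
from h import *
np.set_printoptions(precision=4,suppress=True)
def c2(pts,s,x0,y0): return (np.array(pts,float)+.5)/s-.5+[x0,y0]
def fit(P,M):
    P=P[:,:2];M=np.array(M,float);pc=P.mean(0);mc=M.mean(0)
    a=(P-pc);b=(M-mc);th=np.arctan2((b[:,0]*a[:,1]-b[:,1]*a[:,0]).sum(),(a*b).sum())
    R=np.array([[np.cos(th),-np.sin(th)],[np.sin(th),np.cos(th)]]);o=pc-R@mc
    return o,np.degrees(th),np.linalg.norm(M@R.T+o-P,axis=1)
# tank: BL(back +y), BR, FR, FL
M=[(.06,.07),(.06,-.07),(-.022,-.07),(-.022,.07)]
pt=c2([(472,125),(690,66),(733,203),(508,268)],4,130,170)
ps=c2([(383,323),(524,487),(382,552),(240,377)],5,200,130)
for c,p in(('top',pt),('side',ps)): print('tank',c,*fit(plane(c,p,[.08]*4),M))
# stand top z=.062
M=[(.032,.042),(.032,-.042),(-.032,-.042),(-.032,.042)]
pt=c2([(43,260),(185,237),(200,345),(60,363)],4,130,170)
ps=c2([(150,88),(198,160),(105,192),(48,118)],5,200,130)
for c,p in(('top',pt),('side',ps)): print('stand',c,*fit(plane(c,p,[.062]*4),M))
# collar top: bottom 22.5 below grip: stand top .062 -> collar top .068
M=[(.017,.027),(.017,-.027),(-.017,-.027),(-.017,.027)]
pt=c2([(67,278),(158,262),(166,320),(76,337)],4,130,170)
ps=c2([(126,96),(163,152),(118,166),(79,108)],5,200,130)
for c,p in(('top',pt),('side',ps)): print('collar',c,*fit(plane(c,p,[.068]*4),M))
# psu
M=[(.075,.1),(.075,-.1),(-.075,-.1),(-.075,.1)]
pt=c2([(92,33),(597,92),(565,465),(55,407)],6,385,185)
print('psu',*fit(plane('top',pt,[.085]*4),M))
ball=c2([(409,133)],6,385,185); print('ball',plane('top',ball,[.168]))
print('plinth',plane('top',c2([(338,246)],6,385,185),[.097]))
# detail gap top
g=c2([(500,240),(600,210),(497,208),(600,178)],4,130,170);print('gap cassette front/back edges',plane('top',g,[.082]*4))
for c in('top','side'):
    z=np.load(c+'.npz');P=cloud(c,z['d'])
    m=(abs(P[...,2]-.08)<.006)&(abs(P[...,0]-.55)<.12)&(abs(P[...,1])<.12)
    print(c,m.sum(),cv2.minAreaRect(P[m][:,:2].astype(np.float32)))
    m=(abs(P[...,2]-.16)<.03)&(abs(P[...,0]-.53)<.07)&(abs(P[...,1]+.37)<.07); print(c,'ball',m.sum(),P[m].mean(0),P[m].max(0))
    m=(abs(P[...,2]-.09)<.04)&(abs(P[...,0]-.475)<.03)&(abs(P[...,1]-.275)<.04); print(c,'wedge top z',m.sum(),np.sort(P[m][:,2])[-10:]);q=P[m];q=q[q[:,2]>.075];print(q.mean(0),q.min(0),q.max(0))
E
```

```text
tank top [ 0.5344 -0.0038] 14.799141501137319 [0.005  0.0047 0.0029 0.0033]
tank side [ 0.5356 -0.005 ] 14.556424663531814 [0.0059 0.0032 0.005  0.0013]
stand top [0.4794 0.2837] 8.14720723889457 [0.0017 0.0005 0.0008 0.0019]
stand side [0.4801 0.2819] 11.539989163484396 [0.005  0.0045 0.005  0.0021]
collar top [0.4802 0.2852] 9.36208541105363 [0.0005 0.0005 0.0001 0.0006]
collar side [0.4787 0.2828] 10.059556992091833 [0.0034 0.004  0.0045 0.0044]
psu [ 0.5114 -0.364 ] -7.760951530961406 [0.0037 0.0028 0.004  0.0029]
ball [[ 0.5447 -0.3713  0.168 ]]
plinth [[ 0.5111 -0.3641  0.097 ]]
gap cassette front/back edges [[0.5103 0.0594 0.082 ]
 [0.5267 0.0018 0.082 ]
 [0.5288 0.061  0.082 ]
 [0.5452 0.0015 0.082 ]]
top 1757 ((0.5542665719985962, 0.0013663023710250854), (0.0825311467051506, 0.14018109440803528), 14.345600128173828)
top ball 168 [ 0.5389 -0.3677  0.1683] [ 0.5568 -0.3573  0.1855]
top wedge top z 733 [0.1159 0.1161 0.1164 0.1165 0.1165 0.1169 0.1172 0.118  0.1188 0.1191]
[0.4809 0.283  0.1072] [0.4724 0.2705 0.0752] [0.4903 0.2988 0.1191]
side 1331 ((0.5522898435592651, 0.000621013343334198), (0.08385695517063141, 0.14358580112457275), 14.658036231994629)
side ball 277 [ 0.536  -0.3741  0.1666] [ 0.5536 -0.3611  0.1822]
side wedge top z 458 [0.1126 0.1129 0.1129 0.1131 0.1135 0.1136 0.1137 0.1139 0.1143 0.1144]
[0.4769 0.2778 0.0989] [0.4682 0.2663 0.0752] [0.4869 0.3018 0.1144]
```

```bash
python3 - <<'E'
from h import *
s=np.load('side.npz')['p'];t=np.load('top.npz')['p']
crop(s,205,250,135,185,12,'s2.png');crop(t,135,190,225,268,13,'t3.png')
E
```

```text
(no output)
```

View pics/s2.png

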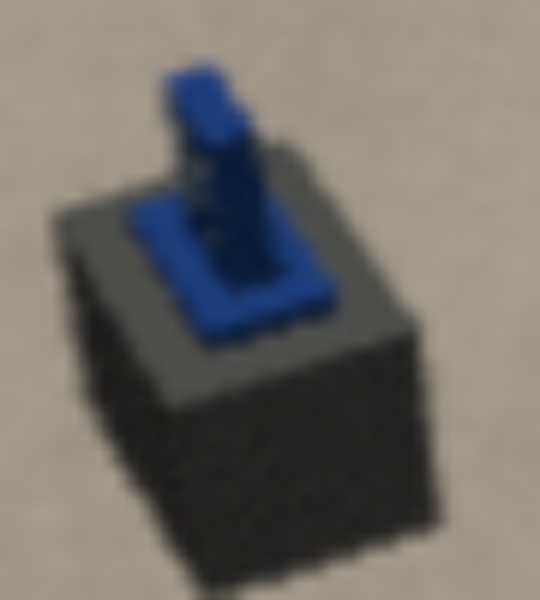

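```bash
cat >> h.py <<'E'
def rows(target,yaw=None,tool=None):
    """shift in current tool axes to world target(s); turn rotvec to tool-down with tool x at yaw"""
    from scipy.spatial.transform import Rotation as Ro
    s=read_state();R=np.array(s['tcp_rot']);p=np.array(s['position'])
    print('t',round(s['time_s'],2),'pos',p.round(4),'open',round(s['opening'],3),'F',np.array(s['force']).round(1),'j',np.round(s['joint_positions'],1))
    print('x yaw',np.degrees(np.arctan2(R[1,0],R[0,0])).round(2),'z',R[:,2].round(3))
    if yaw is not None:
        y=np.radians(yaw);c,q=np.cos(y),np.sin(y)
        T=np.array([[c,q,0],[q,-c,0],[0,0,-1.]])
        print('turn',Ro.from_matrix(R.T@T).as_rotvec(degrees=True).round(2))
    for t in np.atleast_2d(target): print('shift',(R.T@(t-p)).round(4))
E
python3 - <<'E'
from h import *
rows([[.45,.25,.3],[.55,0,.3],[.605,-.375,.27]],9.5)
rows([.45,.25,.3],189.5)
E
```

```text
t 0.9 pos [0.2147 0.5869 0.2416] open 0.999 F [ 0.7  0.9 -0.4] j [ 59.7  30.2  82.1   0.   67.7 -10.2]
x yaw 69.9 z [-0. -0. -1.]
turn [ 0.   0.  60.4]
shift [-0.2356  0.3367 -0.0584]
shift [-0.436   0.5165 -0.0584]
shift [-0.7692  0.697  -0.0284]
t 0.9 pos [0.2147 0.5869 0.2416] open 0.999 F [ 0.7  0.9 -0.4] j [ 59.7  30.2  82.1   0.   67.7 -10.2]
x yaw 69.9 z [-0. -0. -1.]
turn [  -0.     0.  -119.6]
shift [-0.2356  0.3367 -0.0584]
```

```bash
python3 -m jog '-0.2356 0.3367 -0.0584 0 0 60.4 0;-0.2356 0.3367 -0.0584 0 0 60.4 0;-0.2356 0.3367 -0.0584 0 0 60.4 0;-0.2356 0.3367 -0.0584 0 0 60.4 0;-0.2356 0.3367 -0.0584 0 0 60.4 0;-0.2356 0.3367 -0.0584 0 0 60.4 0;-0.2356 0.3367 -0.0584 0 0 60.4 0;-0.2356 0.3367 -0.0584 0 0 60.4 0'
python3 -c "
from h import *
rows([[.57,-.12,.29],[.61,-.378,.27],[.61,-.378,.174]],9.5)"
```

```text
time_s: 1.9
position: [0.4521, 0.248, 0.3006]
tcp_rot: [[0.987, 0.16, 0.002], [0.16, -0.987, 0.0], [0.002, 0.0, -1.0]]
force: [-0.6, 0.1, 0.2]
opening: 0.171
t 1.9 pos [0.4521 0.248  0.3006] open 0.171 F [-0.6  0.1  0.2] j [16.3 17.7 93.4 -0.  68.8  7.1]
x yaw 9.23 z [ 0.002  0.    -1.   ]
turn [ 0.01 -0.12 -0.27]
shift [0.0573 0.3821 0.0108]
shift [0.0554 0.6432 0.0308]
shift [0.0552 0.6432 0.1268]
```

```bash
python3 -m jog '0.057 0.382 0.011 0 0 0 0;0.057 0.382 0.011 0 0 0 0;0.057 0.382 0.011 0 0 0 0;0.057 0.382 0.011 0 0 0 0;0.057 0.382 0.011 0 0 0 0;0.057 0.382 0.011 0 0 0 0;0.056 0.500 0.02 0 0 0 0;0.056 0.500 0.02 0 0 0 0'
python3 -m jog '0 0.143 0.01 0 0 0 0;0 0.143 0.01 0 0 0 0;0 0.143 0.01 0 0 0 0;0 0.143 0.01 0 0 0 0'
python3 - <<'E'
from h import *
rows([[.61,-.376,.20],[.61,-.376,.174],[.505,-.362,.174]])
p,d=capture('side');crop(p,240,400,240,420,4,'s3.png')
p,d=capture('top');crop(p,370,500,140,280,4,'t4.png')
E
```

```text
time_s: 2.9
position: [0.5875, -0.2297, 0.2799]
tcp_rot: [[0.986, 0.166, -0.0], [0.166, -0.986, 0.001], [0.0, -0.001, -1.0]]
force: [0.7, 0.8, -0.3]
opening: 0.008
time_s: 3.4
position: [0.6106, -0.3699, 0.2692]
tcp_rot: [[0.986, 0.165, -0.001], [0.165, -0.986, 0.002], [-0.001, -0.002, -1.0]]
force: [0.4, 0.1, 0.9]
opening: 0.004
t 3.4 pos [ 0.6106 -0.3699  0.2692] open 0.004 F [0.4 0.1 0.9] j [-40.2  36.1  66.    0.   78.1 -49.7]
x yaw 9.47 z [-0.001  0.002 -1.   ]
shift [-0.0015  0.006   0.0692]
shift [-0.0015  0.0061  0.0952]
shift [-0.1028 -0.025   0.0954]
```

View pics/s3.png

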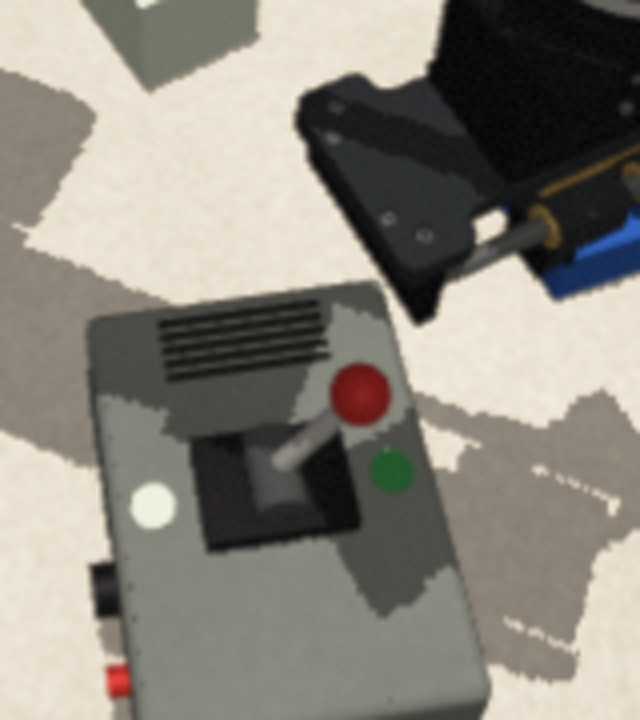

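View pics/t4.png

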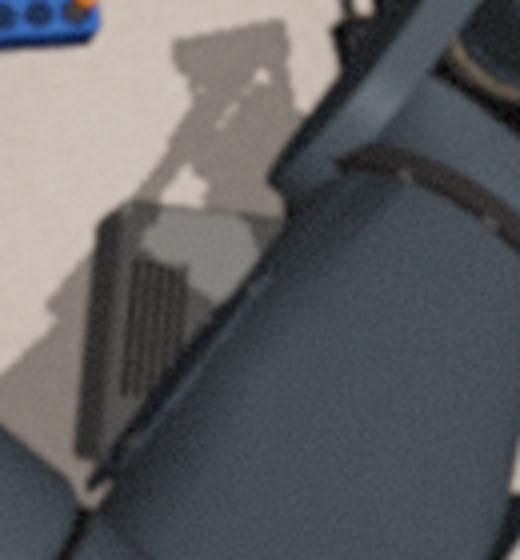

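```bash
python3 -m jog '-0.0015 0.006 0.06 0 0 0 0;-0.0015 0.006 0.094 0 0 0 0;-0.0015 0.006 0.094 0 0 0 0;-0.025 -0.001 0.095 0 0 0 0;-0.045 -0.007 0.095 0 0 0 0;-0.065 -0.013 0.095 0 0 0 0;-0.085 -0.019 0.095 0 0 0 0;-0.085 -0.019 0.095 0 0 0 0'
python3 - <<'E'
from h import *
rows([[.508,-.362,.175],[.56,-.362,.175],[.56,-.362,.29]])
p,d=capture('side');crop(p,240,400,240,420,4,'s4.png')
E
```

```text
time_s: 4.5
position: [0.5239, -0.3651, 0.1781]
tcp_rot: [[0.986, 0.165, 0.002], [0.165, -0.986, -0.002], [0.002, 0.002, -1.0]]
force: [0.9, -0.7, 0.3]
opening: 0.006
t 4.5 pos [ 0.5239 -0.3651  0.1781] open 0.006 F [ 0.9 -0.7  0.3] j [-44.9  35.4  83.6   0.   60.9 -54.4]
x yaw 9.52 z [ 0.002 -0.002 -1.   ]
shift [-0.0152 -0.0057  0.003 ]
shift [0.0361 0.0029 0.0032]
shift [ 0.0364  0.0031 -0.1118]
```

View pics/s4.png

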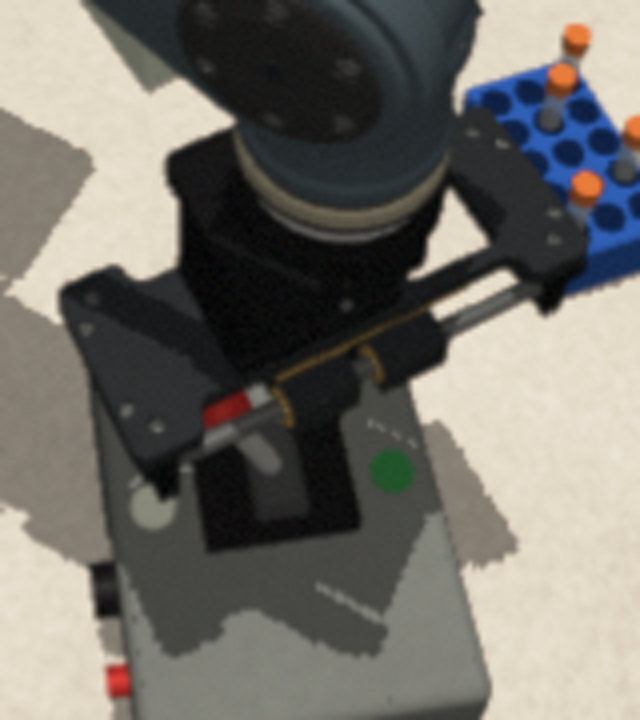

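The lever is past upright, with the ball just left of the fingers. I'll push a little further, then back off and rise.

```bash
python3 -m jog '-0.013 -0.003 0.001 0 0 0 0;-0.013 -0.003 0.001 0 0 0 0;0.03 0.003 0 0 0 0 0;0.036 0.003 -0.05 0 0 0 0;0.036 0.003 -0.11 0 0 0 0;0.036 0.003 -0.11 0 0 0 0;0.036 -0.1 -0.13 0 0 0 0.4;0.036 -0.15 -0.13 0 0 0 0.4'
python3 - <<'E'
from h import *
rows([[.55,0,.29],[.481,.284,.29],[.481,.284,.20]],9.5)
p,d=capture('side');crop(p,240,400,240,420,4,'s5.png')
E
```

```text
time_s: 5.55
position: [0.5389, -0.2399, 0.302]
tcp_rot: [[0.987, 0.163, -0.0], [0.163, -0.987, 0.001], [-0.0, -0.001, -1.0]]
force: [0.5, 1.2, 0.6]
opening: 0.152
t 5.55 pos [ 0.5389 -0.2399  0.302 ] open 0.152 F [0.5 1.2 0.6] j [-34.9  23.9  83.1   0.   73.1 -44.3]
x yaw 9.39 z [-0.     0.001 -1.   ]
turn [-0.05  0.   -0.11]
shift [ 0.0501 -0.2349  0.0122]
shift [ 0.0284 -0.5264  0.0124]
shift [ 0.0284 -0.5263  0.1024]
```

View pics/s5.png

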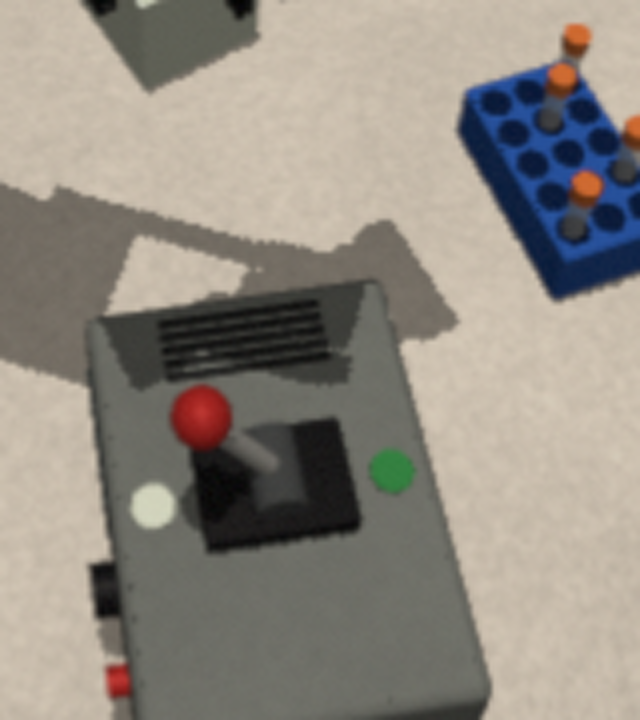

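Red ball now leans over the white dot (crop 200,417), so the supply is off. Going to the wedge.

```bash
python3 -m jog '0.05 -0.235 0.012 0 0 0 0.6;0.05 -0.235 0.012 0 0 0 0.6;0.05 -0.235 0.012 0 0 0 0.6;0.05 -0.235 0.012 0 0 0 0.6;0.0284 -0.526 0.012 0 0 0 0.6;0.0284 -0.526 0.012 0 0 0 0.6;0.0284 -0.526 0.012 0 0 0 0.6;0.0284 -0.526 0.012 0 0 0 0.6'
python3 -m jog '-0.005 -0.06 0.0 0 0 0 0.6;-0.005 -0.06 0.0 0 0 0 0.6'
python3 - <<'E'
from h import *
rows([[.481,.284,.19],[.481,.284,.16],[.481,.284,.092]],9.5)
np.set_printoptions(precision=4,suppress=True)
# top tab from initial images
p=np.load('top.npz')['p'];crop(p,145,180,228,262,16,'t5.png')
E
```

```text
time_s: 6.6
position: [0.4896, 0.2438, 0.2899]
tcp_rot: [[0.986, 0.165, -0.001], [0.165, -0.986, -0.0], [-0.001, 0.0, -1.0]]
force: [1.0, -0.3, 0.9]
opening: 0.6
time_s: 6.85
position: [0.4736, 0.304, 0.2897]
tcp_rot: [[0.985, 0.172, -0.002], [0.172, -0.985, 0.001], [-0.001, -0.001, -1.0]]
force: [0.3, -0.4, -0.4]
opening: 0.603
t 6.85 pos [0.4736 0.304  0.2897] open 0.603 F [ 0.3 -0.4 -0.4] j [21.3 22.3 87.8  0.1 70.  11.4]
x yaw 9.88 z [-0.002  0.001 -1.   ]
turn [-0.04  0.08  0.38]
shift [0.004  0.0211 0.0997]
shift [0.0041 0.0211 0.1297]
shift [0.0042 0.0212 0.1977]
```

View pics/t5.png

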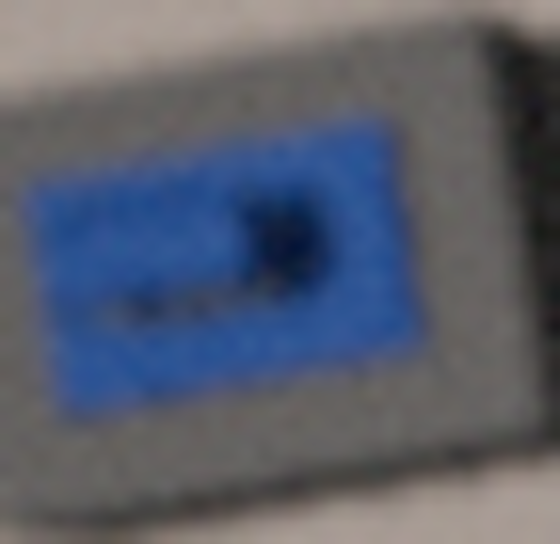

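```bash
python3 -m jog '0.003 0.0213 0.10 0 0 0 0.6;0.003 0.0213 0.15 0 0 0 0.6;0.003 0.0213 0.165 0 0 0 0.6;0.003 0.0213 0.165 0 0 0 0.6'
python3 - <<'E'
from h import *
rows([[.4797,.2836,.14],[.4797,.2836,.092]],9.5)
p,d=capture('side');crop(p,190,270,110,190,8,'s6.png')
E
```

```text
time_s: 7.35
position: [0.4797, 0.2776, 0.1222]
tcp_rot: [[0.987, 0.163, -0.009], [0.163, -0.987, -0.003], [-0.009, 0.002, -1.0]]
force: [0.0, 0.2, 0.4]
opening: 0.596
t 7.35 pos [0.4797 0.2776 0.1222] open 0.596 F [0.  0.2 0.4] j [18.5 34.7 97.9 -0.  47.9  9.1]
x yaw 9.41 z [-0.009 -0.003 -1.   ]
turn [ 0.1   0.52 -0.09]
shift [ 0.0008 -0.0059 -0.0178]
shift [ 0.0012 -0.006   0.0302]
```

View pics/s6.png

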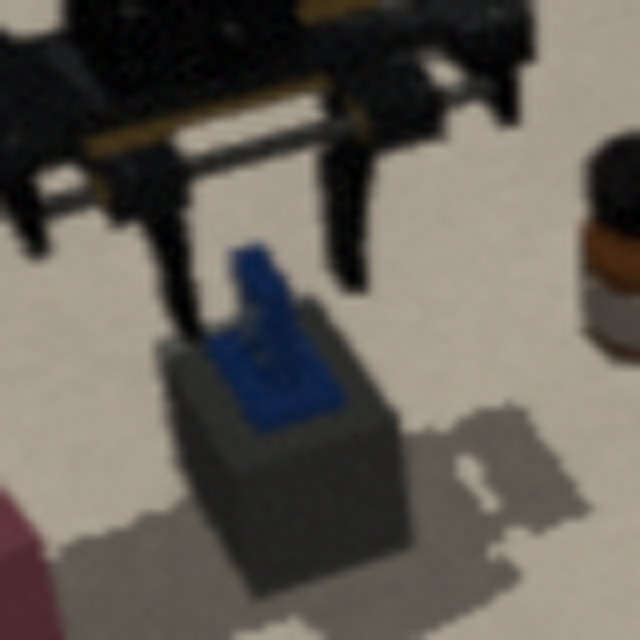

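```bash
python3 -m jog '0.0 -0.006 0.015 0 0 0 0.6;0.0 -0.006 0.028 0 0 0 0.6;0.0 -0.006 0.028 0 0 0 0.6;0.0 -0.006 0.028 0 0 0 0.6'
python3 - <<'E'
from h import *
rows([[.4797,.2836,.092]],9.5)
E
```

```text
time_s: 7.9
position: [0.4811, 0.286, 0.0981]
tcp_rot: [[0.986, 0.165, 0.001], [0.165, -0.986, 0.0], [0.001, -0.0, -1.0]]
force: [-0.1, -0.5, 0.4]
opening: 0.597
t 7.9 pos [0.4811 0.286  0.0981] open 0.597 F [-0.1 -0.5  0.4] j [19.3 37.1 98.3 -0.  44.6  9.8]
x yaw 9.52 z [ 0.001  0.    -1.   ]
turn [-0.01 -0.04  0.02]
shift [-0.0018  0.0021  0.0061]
```

```bash
python3 -m jog '-0.0018 0.002 0.005 0 0 0 0.6;-0.0018 0.002 0.005 0 0 0 0.0;-0.0018 0.002 0.005 0 0 0 0.0;-0.0018 0.002 0.005 0 0 0 0.0;-0.0018 0.002 0.005 0 0 0 0.0;-0.0018 0.002 0.005 0 0 0 0.0;-0.0018 0.002 0.005 0 0 0 0.0'
python3 - <<'E'
from h import *
rows([[.4797,.2836,.092]],9.5)
E
```

```text
time_s: 8.78
position: [0.4796, 0.2835, 0.0927]
tcp_rot: [[0.986, 0.165, 0.0], [0.165, -0.986, 0.0], [0.0, -0.0, -1.0]]
force: [-0.9, -0.3, 0.3]
opening: 0.158
t 8.78 pos [0.4796 0.2835 0.0927] open 0.158 F [-0.9 -0.3  0.3] j [19.1 37.4 98.8  0.  43.7  9.6]
x yaw 9.5 z [ 0.  0. -1.]
turn [-0.   -0.01  0.  ]
shift [ 0.0001 -0.      0.0007]
```

```bash
python3 -m jog '0 0 -0.03 0 0 0 0;0 0 -0.08 0 0 0 0;0 0 -0.13 0 0 0 0;0 0 -0.13 0 0 0 0;0 0 -0.13 0 0 0 0'
python3 - <<'E'
from h import *
rows([[.523,.0281,.215]],14.6)
p,d=capture('side');crop(p,190,310,60,180,6,'s7.png')
E
```

```text
time_s: 9.4
position: [0.4786, 0.2832, 0.222]
tcp_rot: [[0.986, 0.165, -0.002], [0.165, -0.986, -0.001], [-0.002, 0.0, -1.0]]
force: [-0.3, -0.4, -1.3]
opening: 0.158
t 9.4 pos [0.4786 0.2832 0.222 ] open 0.158 F [-0.3 -0.4 -1.3] j [19.1 26.4 93.2 -0.  60.5  9.6]
x yaw 9.5 z [-0.002 -0.001 -1.   ]
turn [ 0.01  0.09 -5.1 ]
shift [0.0017 0.2589 0.0071]
```

View pics/s7.png

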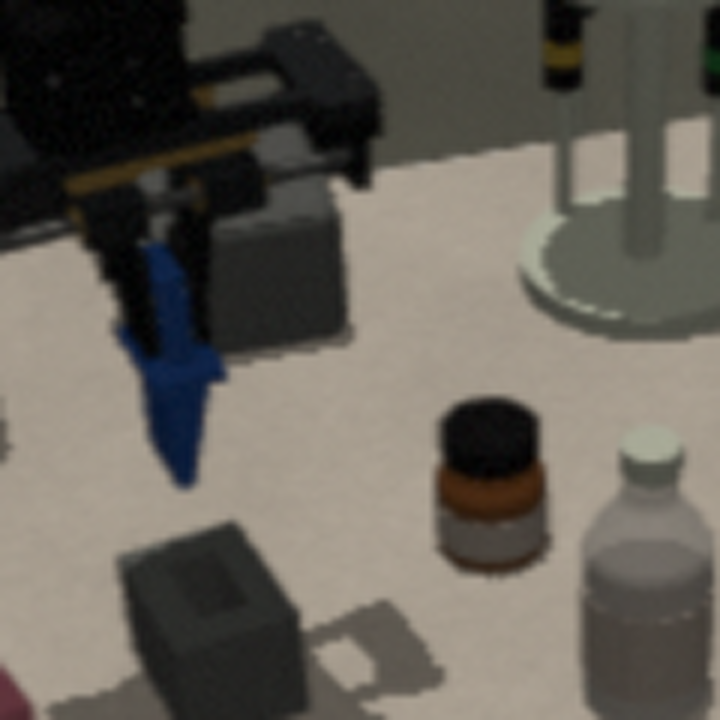

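```bash
python3 -m jog '0.0017 0.259 0.007 0 0 -5.1 0;0.0017 0.259 0.007 0 0 -5.1 0;0.0017 0.259 0.007 0 0 -5.1 0;0.0017 0.259 0.007 0 0 -5.1 0;0.0017 0.259 0.007 0 0 -5.1 0;0.0017 0.259 0.007 0 0 -5.1 0;0.0017 0.259 0.007 0 0 -5.1 0;0.0017 0.259 0.007 0 0 -5.1 0'
python3 - <<'E'
from h import *
rows([[.523,.0281,.18]],14.6)
p,d=capture('side');crop(p,220,330,140,270,5,'s8.png')
q,d=capture('top');crop(q,220,330,150,260,5,'t8.png')
E
```

```text
time_s: 10.45
position: [0.5234, 0.03, 0.2155]
tcp_rot: [[0.967, 0.254, -0.001], [0.254, -0.967, 0.0], [-0.001, -0.001, -1.0]]
force: [0.3, 0.8, -0.2]
opening: 0.159
t 10.45 pos [0.5234 0.03   0.2155] open 0.159 F [ 0.3  0.8 -0.2] j [ -9.   24.5  98.1   0.   57.4 -23.7]
x yaw 14.74 z [-0.001  0.    -1.   ]
turn [-0.03  0.04  0.14]
shift [-0.0009  0.0017  0.0355]
```

View pics/s8.png

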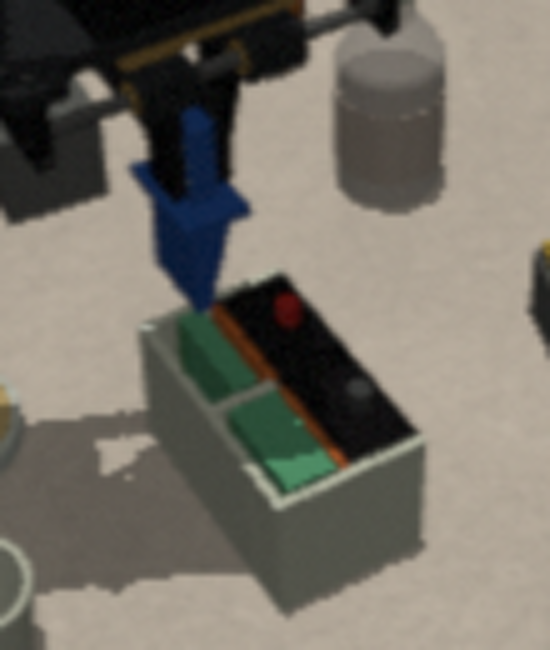

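View pics/t8.png

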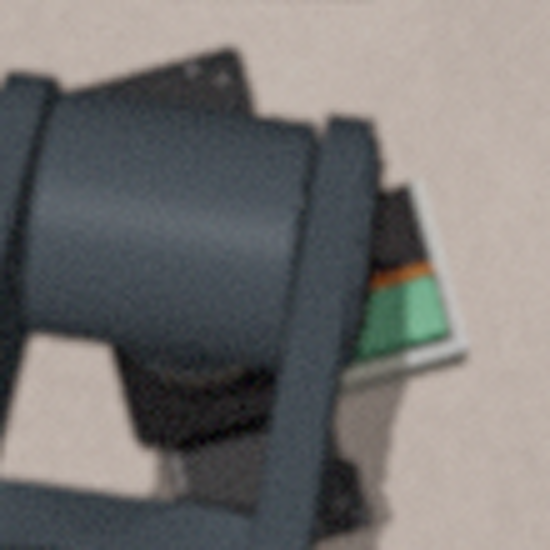

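```bash
python3 -m jog '-0.0009 0.0017 0.036 0 0 0 0;-0.0009 0.0017 0.036 0 0 0 0;-0.0009 0.0017 0.036 0 0 0 0'
cat > ov.py <<'E'
from h import *
import sys
n=sys.argv[1]; np.set_printoptions(precision=4,suppress=True)
rows([[.523,.0281,.175]],14.6)
s=read_state();R=np.array(s['tcp_rot']);P=np.array(s['position'])
# wedge frame: x=tool x, y=-tool y, z=-tool z ; grip at TCP (grasped .002 above grip)
W=np.c_[R[:,0],-R[:,1],-R[:,2]]; g=P-W[:,2]*.0022
def w(x,y,z): return g+W@np.array([x,y,z])
th=np.radians(14.6);O=np.array([.535,-.0039,0]);T=np.array([[np.cos(th),-np.sin(th),0],[np.sin(th),np.cos(th),0],[0,0,1]])
def t(x,y,z): return O+T@np.array([x,y,z])
p,d=capture('side');S=6;x0,x1,y0,y1=215,325,160,262
crop(p,x0,x1,y0,y1,S,n+'a.png')
im=cv2.imread('pics/'+n+'a.png')
def L(pts,col):
    q=proj('side',pts);q=((q-[x0,y0]+.5)*S-.5).round().astype(int);cv2.polylines(im,[q.reshape(-1,1,2)],True,col,1)
L([w(-.011,-.021,-.0835),w(-.003,-.021,-.0835),w(.011,-.021,-.0285),w(-.011,-.021,-.0285)],(0,255,255))
L([w(-.011,-.021,-.0835),w(-.011,.021,-.0835),w(-.011,.021,-.0285),w(-.011,-.021,-.0285)],(0,255,255))
L([t(-.022,-.07,.08),t(.06,-.07,.08),t(.06,.07,.08),t(-.022,.07,.08)],(255,0,255))
L([t(-.017,.003,.08),t(.017,.003,.08),t(.017,.065,.08),t(-.017,.065,.08)],(0,0,255))
L([t(.003,.005,.082),t(.003,.063,.082)],(255,255,0))
cv2.imwrite('pics/'+n+'b.png',im)
E
python3 ov.py o1
```

```text
time_s: 10.92
position: [0.5239, 0.0268, 0.1803]
tcp_rot: [[0.968, 0.253, 0.001], [0.253, -0.968, -0.0], [0.001, 0.0, -1.0]]
force: [0.6, 0.2, -0.4]
opening: 0.157
t 10.93 pos [0.5239 0.0268 0.1803] open 0.157 F [ 0.6  0.2 -0.4] j [ -9.3  27.5 100.    0.   52.4 -23.9]
x yaw 14.63 z [ 0.001 -0.    -1.   ]
turn [ 0.01 -0.04  0.03]
shift [-0.0005 -0.0015  0.0053]
```

View pics/o1a.png

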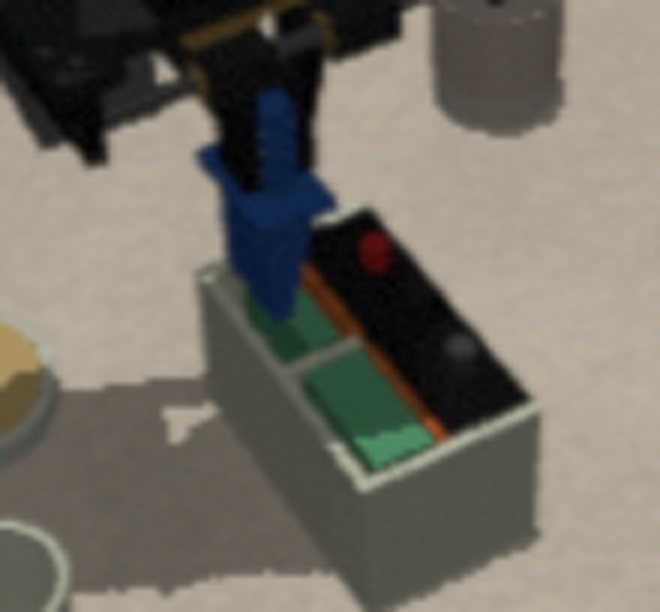

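View pics/o1b.png

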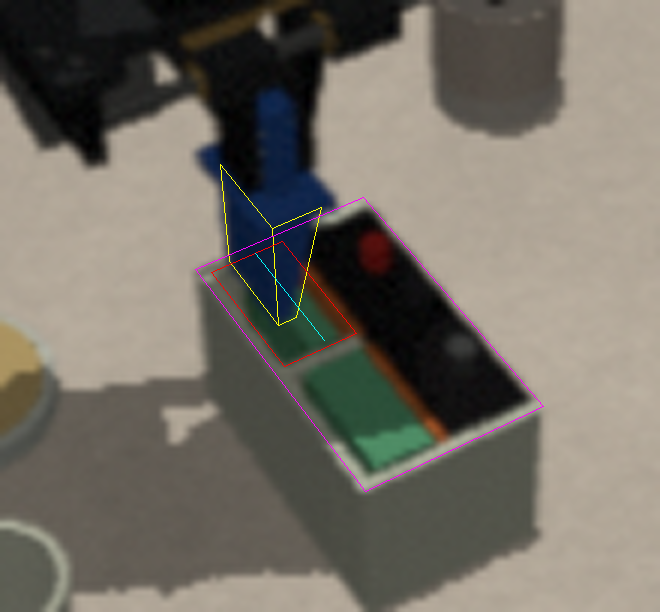

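```bash
python3 - <<'E'
from h import *
th=np.radians(14.6);O=np.array([.535,-.0039,0]);T=np.array([[np.cos(th),-np.sin(th),0],[np.sin(th),np.cos(th),0],[0,0,1]])
out=[]
for c in('top','side'):
    p=np.load(c+'.npz')['p']
    xs=np.arange(-.03,.07,.00033)[::-1]; ys=np.arange(-.08,.08,.0005)[::-1]
    X,Y=np.meshgrid(xs,ys,indexing='ij')
    uv=proj(c,O+np.stack([X.ravel(),Y.ravel(),np.full(X.size,.081)],1)@T.T).reshape(X.shape+(2,)).astype(np.float32)
    w=cv2.remap(p[:,:,::-1].copy(),uv[...,0],uv[...,1],cv2.INTER_CUBIC)
    # mean profile y .02...055
    m=(ys>.018)&(ys<.05); pr=w[:,m].mean(1)
    for xv in np.arange(-.028,.030,.002): 
        i=np.argmin(abs(xs-xv)); print(c,round(xv*1000),pr[i][::-1].round(0))
    w=cv2.resize(w,None,fx=2,fy=1.32)
    for xv in(-.022,-.017,-.003,.017,.06):
        r=int((xs[0]-xv)/.00033*1.32);cv2.line(w,(0,r),(25,r),(0,0,255),1)
    out.append(w)
cv2.imwrite('pics/rect.png',np.vstack(out)[:, :])
print(np.vstack(out).shape)
E
```

```text
top -28 [149. 138. 131.]
top -26 [118. 109. 102.]
top -24 [90. 86. 80.]
top -22 [100.  99.  95.]
top -20 [136. 136. 133.]
top -18 [162. 162. 160.]
top -16 [172. 172. 170.]
top -14 [174. 173. 172.]
top -12 [171. 171. 169.]
top -10 [157. 157. 155.]
top -8 [124. 127. 123.]
top -6 [75. 84. 77.]
top -4 [43. 69. 53.]
top -2 [59. 99. 76.]
top 0 [ 89. 136. 108.]
top 2 [102. 153. 123.]
top 4 [104. 156. 126.]
top 6 [104. 156. 126.]
top 8 [103. 155. 125.]
top 10 [ 99. 151. 121.]
top 12 [ 92. 134. 107.]
top 14 [82. 99. 76.]
top 16 [89. 65. 41.]
top 18 [115.  65.  28.]
top 20 [136.  84.  41.]
top 22 [123.  79.  45.]
top 24 [88. 59. 43.]
top 26 [54. 43. 40.]
top 28 [41. 39. 40.]
side -28 [68. 69. 61.]
side -26 [71. 73. 64.]
side -24 [ 98. 100.  88.]
side -22 [137. 139. 124.]
side -20 [150. 152. 136.]
side -18 [121. 126. 110.]
side -16 [76. 85. 71.]
side -14 [45. 60. 46.]
side -12 [32. 53. 38.]
side -10 [28. 52. 36.]
side -8 [27. 51. 36.]
side -6 [30. 56. 40.]
side -4 [46. 85. 61.]
side -2 [ 65. 117.  84.]
side 0 [ 70. 127.  92.]
side 2 [ 71. 127.  92.]
side 4 [ 70. 127.  92.]
side 6 [ 70. 128.  92.]
side 8 [ 70. 122.  87.]
side 10 [67. 96. 66.]
side 12 [67. 59. 36.]
side 14 [82. 44. 20.]
side 16 [118.  59.  25.]
side 18 [125.  64.  29.]
side 20 [79. 41. 21.]
side 22 [35. 20. 14.]
side 24 [15. 13. 13.]
side 26 [13. 13. 14.]
side 28 [14. 13. 13.]
(802, 640, 3)
```

```bash
python3 -c "
import cv2;a=cv2.imread('pics/rect.png');h=a.shape[0]//2
import numpy as np;cv2.imwrite('pics/rect2.png',cv2.resize(a,(640,600) if 0 else (a.shape[1],min(600,a.shape[0])))) "
```

View pics/rect2.png

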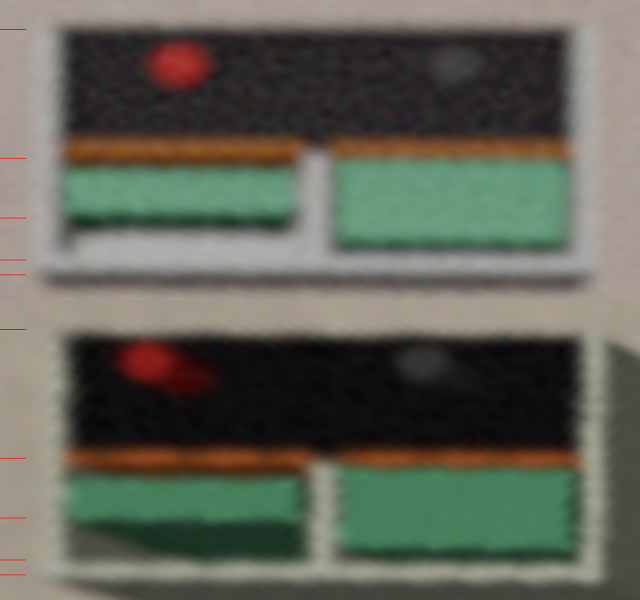

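```bash
python3 -m jog '0.0 0 0.006 0 0 0 0;0 0 0.012 0 0 0 0;0 0 0.018 0 0 0 0;0 0 0.018 0 0 0 0'; python3 ov.py o2
```

```text
time_s: 11.48
position: [0.523, 0.0265, 0.1611]
tcp_rot: [[0.968, 0.252, -0.001], [0.252, -0.968, 0.0], [-0.001, -0.001, -1.0]]
force: [-0.7, -0.0, -0.7]
opening: 0.163
t 11.47 pos [0.523  0.0265 0.1611] open 0.163 F [-0.7 -0.  -0.7] j [ -9.3  29.2 101.    0.   49.9 -23.9]
x yaw 14.59 z [-0.001  0.    -1.   ]
turn [-0.04  0.08 -0.01]
shift [ 0.0004 -0.0016 -0.0139]
```

View pics/o2a.png

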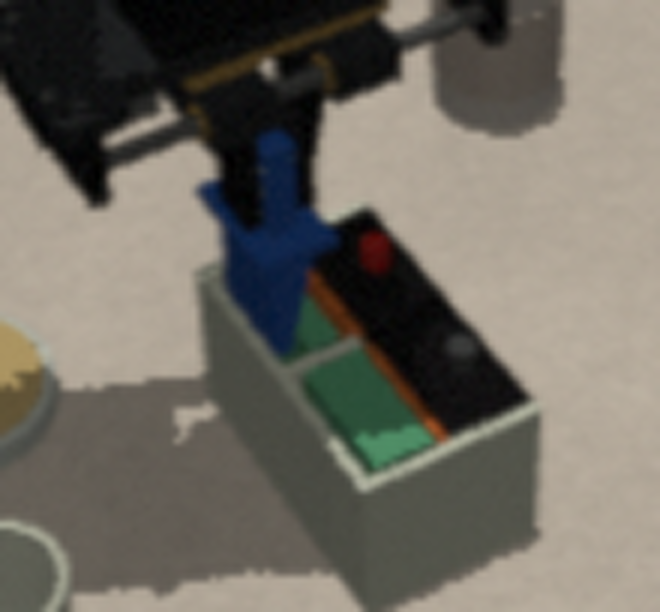

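```bash
python3 -m jog '0.0 0 0.005 0 0 0 0;0 0 0.010 0 0 0 0;0 0 0.010 0 0 0 0'; python3 ov.py o3
```

```text
time_s: 11.9
position: [0.5231, 0.0265, 0.1512]
tcp_rot: [[0.968, 0.252, -0.001], [0.252, -0.968, 0.0], [-0.001, -0.0, -1.0]]
force: [0.2, -0.2, -0.1]
opening: 0.155
t 11.9 pos [0.5231 0.0265 0.1512] open 0.155 F [ 0.2 -0.2 -0.1] j [ -9.3  30.1 101.5  -0.   48.5 -23.9]
x yaw 14.6 z [-0.001  0.    -1.   ]
turn [-0.03  0.06  0.  ]
shift [ 0.0003 -0.0016 -0.0238]
```

View pics/o3b.png

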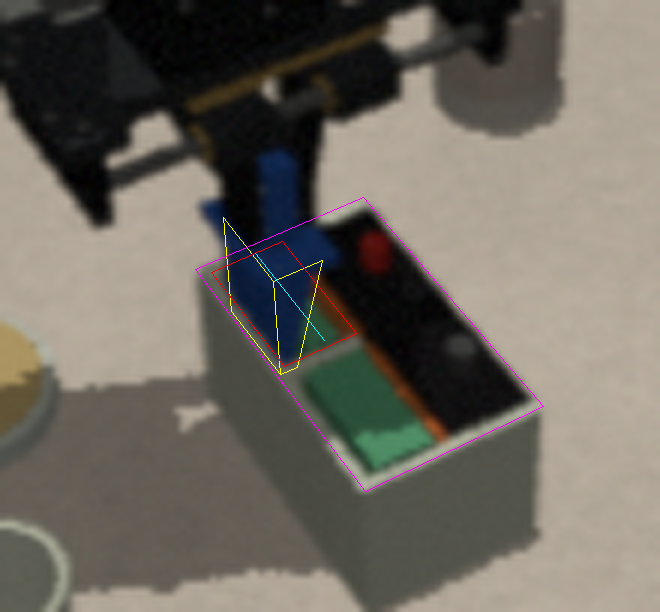

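```bash
python3 -m jog '0.0 0 0.004 0 0 0 0;0 0 0.008 0 0 0 0;0 0 0.008 0 0 0 0;0 0 0.008 0 0 0 0'; python3 -m jog '0.0 0 0.003 0 0 0 0;0 0 0.006 0 0 0 0;0 0 0.006 0 0 0 0;0 0 0.006 0 0 0 0'
```

```text
time_s: 12.45
position: [0.5228, 0.0266, 0.1433]
tcp_rot: [[0.968, 0.252, -0.002], [0.252, -0.968, 0.0], [-0.002, -0.001, -1.0]]
force: [-1.9, -0.1, -1.7]
opening: 0.161
time_s: 12.95
position: [0.5231, 0.0265, 0.1374]
tcp_rot: [[0.968, 0.252, -0.001], [0.252, -0.968, 0.0], [-0.001, -0.0, -1.0]]
force: [-1.4, -1.0, -1.7]
opening: 0.152
```

```bash
python3 -m jog '-0.001 0 0 0 0 0 0;-0.001 0 0 0 0 0 0;-0.001 0 0 0 0 0 0'; python3 -m jog '-0.001 0 0 0 0 0 0;-0.001 0 0 0 0 0 0;-0.001 0 0 0 0 0 0'; python3 -m jog '-0.001 0 0 0 0 0 0;-0.001 0 0 0 0 0 0;-0.001 0 0 0 0 0 0'
```

```text
time_s: 13.32
position: [0.523, 0.0263, 0.1378]
tcp_rot: [[0.968, 0.252, 0.001], [0.252, -0.968, 0.0], [0.001, 0.0, -1.0]]
force: [-1.7, 1.1, -0.5]
opening: 0.155
time_s: 13.7
position: [0.5221, 0.0259, 0.1379]
tcp_rot: [[0.968, 0.252, 0.001], [0.252, -0.968, -0.0], [0.001, 0.0, -1.0]]
force: [1.1, -0.5, -0.2]
opening: 0.161
time_s: 14.08
position: [0.5216, 0.0258, 0.1379]
tcp_rot: [[0.968, 0.252, 0.002], [0.252, -0.968, 0.0], [0.002, 0.001, -1.0]]
force: [3.0, 1.8, -2.8]
opening: 0.158
```

```bash
python3 -m jog '0.001 0 0.004 0 0 0 0;0.001 0 0.008 0 0 0 0;0.001 0 0.008 0 0 0 0'; python3 -m jog '0 0 0.002 0 0 0 0;0 0 0.004 0 0 0 0;0 0 0.004 0 0 0 0'; python3 ov.py o4
```

```text
time_s: 14.45
position: [0.5218, 0.0258, 0.1295]
tcp_rot: [[0.968, 0.252, 0.0], [0.252, -0.968, -0.0], [0.0, 0.0, -1.0]]
force: [1.3, 0.9, 0.0]
opening: 0.159
time_s: 14.82
position: [0.5218, 0.0259, 0.1257]
tcp_rot: [[0.968, 0.252, 0.001], [0.252, -0.968, -0.0], [0.0, 0.0, -1.0]]
force: [1.7, 0.4, 3.1]
opening: 0.161
t 14.82 pos [0.5218 0.0259 0.1257] open 0.161 F [1.7 0.4 3.1] j [ -9.4  32.4 102.8  -0.   44.8 -24. ]
x yaw 14.6 z [ 0.001 -0.    -1.   ]
turn [ 0.01 -0.03 -0.  ]
shift [ 0.0018 -0.0018 -0.0493]
```

View pics/o4a.png

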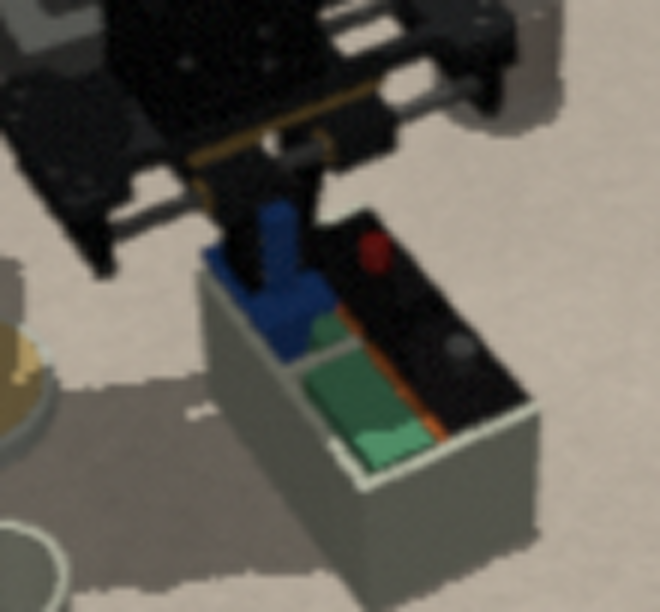

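```bash
python3 -m jog '0 0 0.002 0 0 0 0;0 0 0.002 0 0 0 0'; python3 -m jog '0 0 0.002 0 0 0 0;0 0 0.002 0 0 0 0';python3 -m jog '0 0 0.0015 0 0 0 0;0 0 0.0015 0 0 0 0'
```

```text
time_s: 15.12
position: [0.5217, 0.0259, 0.1237]
tcp_rot: [[0.968, 0.252, 0.0], [0.252, -0.968, -0.0], [0.0, 0.0, -1.0]]
force: [1.6, -0.9, 3.4]
opening: 0.156
time_s: 15.38
position: [0.5217, 0.026, 0.1217]
tcp_rot: [[0.968, 0.252, 0.0], [0.252, -0.968, 0.0], [0.0, 0.0, -1.0]]
force: [1.3, 0.0, 4.4]
opening: 0.158
time_s: 15.62
position: [0.5217, 0.026, 0.1203]
tcp_rot: [[0.968, 0.252, 0.0], [0.252, -0.968, 0.0], [0.0, 0.0, -1.0]]
force: [1.3, 0.3, 5.8]
opening: 0.159
```

```bash
python3 -m jog '0 0 0.001 0 0 0 0;0 0 0.001 0 0 0 0'; python3 -m jog '0 0 0.001 0 0 0 0;0 0 0.001 0 0 0 0';python3 -m jog '0 0 0.001 0 0 0 0;0 0 0.001 0 0 0 0'; python3 ov.py o5
```

```text
time_s: 15.88
position: [0.5217, 0.026, 0.1194]
tcp_rot: [[0.968, 0.252, 0.0], [0.252, -0.968, -0.0], [0.0, 0.0, -1.0]]
force: [0.8, -0.5, 6.8]
opening: 0.161
time_s: 16.12
position: [0.5217, 0.026, 0.1189]
tcp_rot: [[0.968, 0.252, 0.001], [0.252, -0.968, -0.0], [0.001, 0.0, -1.0]]
force: [-0.6, -0.0, 10.1]
opening: 0.157
time_s: 16.38
position: [0.5217, 0.0259, 0.1185]
tcp_rot: [[0.968, 0.252, 0.001], [0.252, -0.968, -0.0], [0.001, 0.0, -1.0]]
force: [-1.3, -0.3, 13.7]
opening: 0.162
t 16.38 pos [0.5217 0.0259 0.1185] open 0.162 F [-1.3 -0.3 13.7] j [ -9.4  33.1 103.1  -0.   43.8 -24. ]
x yaw 14.59 z [ 0.001 -0.    -1.   ]
turn [ 0.02 -0.04 -0.01]
shift [ 0.0019 -0.0017 -0.0565]
```

View pics/o5a.png

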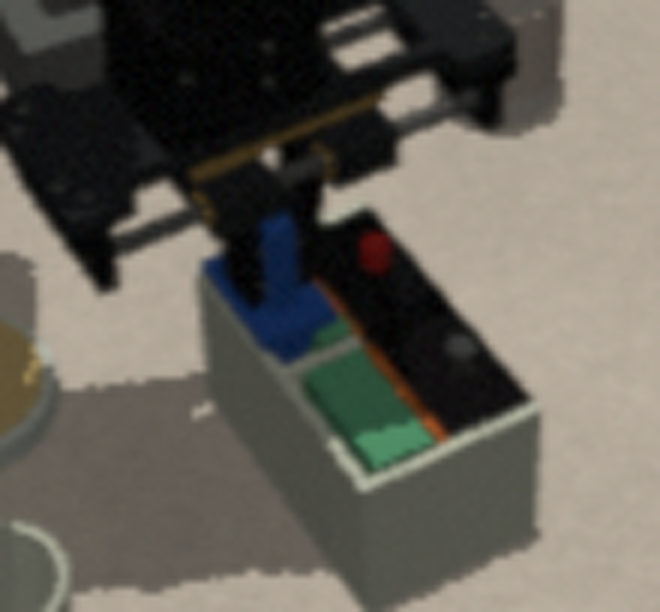

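```bash
python3 -m jog '0 0 0.001 0 0 0 0;0 0 0.001 0 0 0 0;0 0 0.001 0 0 0 0;0 0 0.001 0 0 0 0';python3 -m jog '0 0 0 0 0 0 0;0 0 0 0 0 0 0;0 0 0 0 0 0 0;0 0 0 0 0 0 0;0 0 0 0 0 0 0;0 0 0 0 0 0 0;0 0 0 0 0 0 0;0 0 0 0 0 0 0'
python3 - <<'E'
from h import *
p,d=capture('side');crop(p,255,305,195,240,14,'s9.png'); cv2.imwrite('pics/sfull.png',p[:,:,::-1])
print(read_state()['force'])
E
```

```text
time_s: 16.92
position: [0.5216, 0.0259, 0.1181]
tcp_rot: [[0.968, 0.252, 0.001], [0.252, -0.968, -0.0], [0.001, 0.0, -1.0]]
force: [-1.8, 0.1, 18.8]
opening: 0.157
time_s: 17.92
position: [0.5217, 0.0259, 0.1181]
tcp_rot: [[0.968, 0.252, 0.001], [0.252, -0.968, -0.0], [0.001, 0.001, -1.0]]
force: [-1.6, -0.6, 19.2]
opening: 0.155
[-2.29886334 -0.46816794 19.13406133]
```

View pics/s9.png

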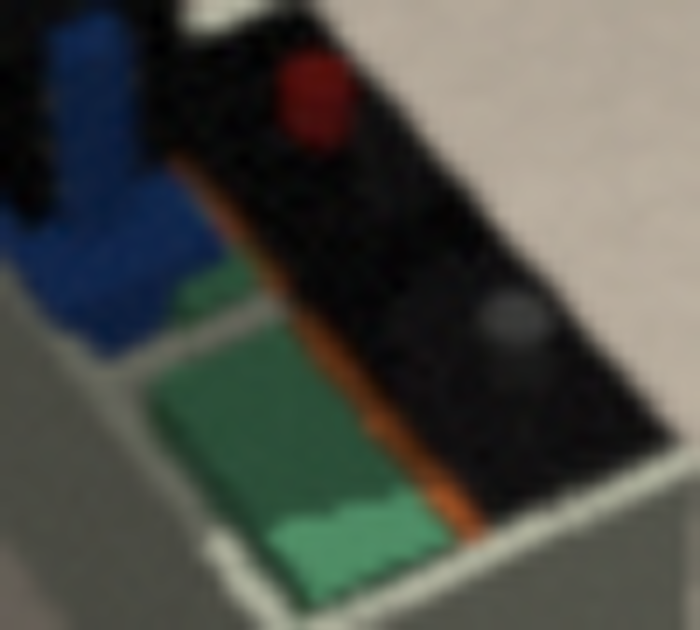

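View pics/sfull.png

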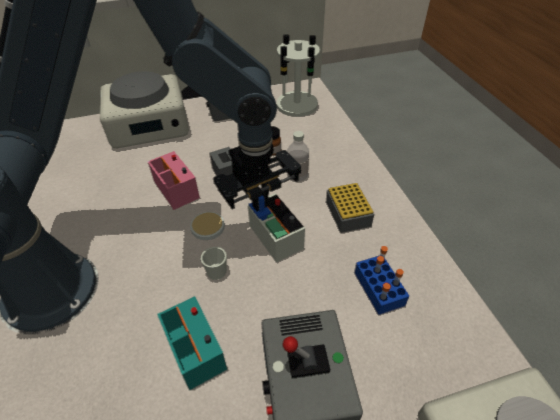

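The thin cassette's green edge meets the orange line (crop 245,275), with no dark gap. The toggle is still off (290,344), and the bystanders haven't moved.

```bash
python3 -c "
from rig import *
print(hand_in())"
```

```text
the job is handed in; nothing more can be done
None
```

I switched the red toggle to off, then slid the blue wedge into the wide gap in the white tank. It presses the thin cassette against the orange gasket, and I handed the job in at about 18 s with the wedge still gripped.

- **Toggle:** pictures taken right after the push and again at the end show the ball leaning to the white-dot side, towards the dials.
- **Wedge:** it was gripped by its tab, lifted clear of the stand and lowered into the +y bay, the one with the wide gap. It met no resistance going in and its back touched the front wall.
- **Pressing:** resistance rose sharply with the toe about 33 mm above the table, where I expected about 35 mm for a flush cassette. The push then held at 19 N for over a second with no movement.
- **Flush:** the last picture shows no gap between the cassette and the gasket. The gripper hid most of that edge, so this rests on its visible end plus the force and depth.
- **Bystanders:** they look unmoved in the side camera. The gripper partly hid the bottle and jar in that picture.
- **Disagreement:** the two cameras placed the tank about 2–3 mm apart. I relied on the side view and confirmed the position by touching the front wall.

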